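# Unlock and switch on the lamp that has its filter in

## Robot

A 6-joint arm with a two-finger parallel gripper is mounted at the origin on the work surface. World frame = base frame: x ahead of the robot, y to its left, z up, the work surface at z = 0. Lengths are in mm, angles in rad, forces in N, time in s.
With the tool pointing down it reaches from about 350 to 975 mm from the base axis. Payload 7.1 kg.
Tool frame: the origin (TCP) lies at the very end of the fingers, on their centre line; the grasp point (between the pads) lies 19 mm behind it; y points along the fingers, x is the direction in which the jaws open and shut, and the axes are right-handed (so a half turn about y gives the same grasp; the last joint's range is limited). The gripper opens to 88 mm and grips with 3 to 60 N. Pads are 20 mm wide; open, the fingers measure 115 mm over their backs; the gripper's body (75 mm by 178 mm) begins 61 mm behind the grasp point.
Start: joints at [1.14, 0.423, 1.63, -0, 1.089, -0.019], TCP at [250.13, 572.748, 222.675] pointing down, gripper open.
Joint ranges: [-3, 3], [-0.9, 2.11], [0.09, 2.58], [-1.31, 4.45], [0.11, 2.69], [-2.54, 2.54]. Speed limits (rad/s): [2.39, 2.39, 3.01, 3.14, 3.14, 3.14].

## Interface

Orientations are given as a rotation vector (axis times angle).
In Python, from workcell import ctrl gives the robot as it stands. The module is installed in compiled form; this text tells all that it offers.
- The arm moves only by the tool jog_arm, never from a script. Its argument "steps" is a list of rows, each an object with "turn": the turn, a rotation vector about the world's x, y, z scaled (see below), a list of three; "dp": the shift along the world's x, y, z scaled (see below), a list of three; "claw": the opening, from 0 (shut) to 1 (fully open). In form: [{"turn": [wx, wy, wz], "dp": [x, y, z], "claw": claw}, ...]. A call has 1 to 12 rows; each row is the pose to reach, as a shift and turn from the pose measured when the call began, turning the shorter way round; what a row does not reach only later rows make up. The controller multiplies each number of a shift by 80 mm and each number of a turn by pi rad. A row lasts 1/12 s, in which the tool goes at most 41.7 mm and 7.16 degrees, less where a joint would pass 70% of its speed; a pose out of reach is approached as far as the arm can. A call with a number of a shift or a turn outside -1 to 1 is refused whole. A call with a gripper value outside its range is refused whole. The fingers move at their own pace and stop on an object; the grip force is fixed at half the most. Time passes only in rows, so rows that repeat a pose let the fingers close. It gives the time, the measured TCP pose, the force and the opening at its end, in the units of the state.
- ctrl.get_obs(): the state, without advancing time (a new reading comes with each control period).
- ctrl.get_image(name): name is "scene" or "top" or "wrist"; returns a dict with "img" (384x512x3 uint8, red, green, blue), "range_z" (384x512 float32, mm along the optical axis (not along the pixel's ray), 0 where there is no reading), "fovy" (degrees; the focal length in pixels is half the picture's height over the tangent of half this angle, whatever the lens; pixels are square), "cx", "cy" (the principal point, pixels), "camera_from_world" (4x4, takes a point from world to camera coordinates); the wrist camera has in their place "hand_eye" (4x4, takes a point from camera to tool coordinates, whose origin is the TCP and whose axes are the tool frame's). Camera axes: x right, y down, z forward; pixel columns grow to the right and rows downward; lengths in mm; the calibration is good to about 2 mm. A picture is of the moment at which its call begins: read the wrist's pose just before it.
- ctrl.close_job(): hands the job in, once; it reports no verdict.
The state is a dict: "t": time; "qpos": joint angles; "qvel": joint speeds; "joint_torque": joint torques, N m; "ee_pos": TCP position; "orientation": TCP orientation; "ft_force": force on the tool from outside, world axes, zero at the start; "moment": the same for the moment, N m; "width": finger opening in mm.
Only numpy, scipy, OpenCV 4.12 (cv2) and the standard library are available. Lean on these libraries where they do the work, as an engineer would, in place of code of your own. Each camera call takes 0.05 s, during which the arm holds its last target.

## Task

Two identical lamp units stand on the microscope bench; one has its blue-knobbed filter slide pushed in, the other has it pulled out. Switch on the one whose filter is pushed in: slide its orange lock tab all the way aside, then press the green button fully down so that it stays down, and leave the tab aside. Leave the other unit and both filter slides as they are, and do not shift the things standing around.

Things in the scene. Friction and masses are not known exactly. Their poses are not given: they have to be found in the camera images.
- unit_a: Lamp unit A: pale grey-green case 110 (own x) x 150 (own y) x 70 mm high with a black top panel, screwed down, looks the same as the other unit. Origin at the centre of its underside; own z up, own +x towards its lens barrel (40 mm wide, sticking out 22 mm from the +x face), own +y towards the side from which its filter slide comes out. The two units may stand either way round, each with its own yaw.
- filter_a (a joint): Filter slide of unit A: steel tongue with a blue 28 x 8 x 20 mm end knob, coming out of the case's +y side 42 mm above the table at own x = +30 mm. Value in m: about 0 = pushed fully in (knob against the case), 0.044 = pulled out as far as it goes; stiff, stays where it is.
- filter_a_knob (a point): Outer face of the blue filter knob of unit A: 85 mm from the unit's centre along own +y when pushed in, up to 129 mm when pulled out.
- tab_a (a joint): Orange lock tab of unit A, a sliding cover over the button. Value in m: about 0 = covers the button wholly, 0.050 = fully aside at its end stop; it slides along the unit's own +y on two rails 4 mm high, needs about 2 N and stays where it is left.
- tab_a_grip (a point): Centre of the top of the orange lock tab's grip fin on unit A, 110 mm above the table. The fin is 28 mm (own x) x 12 mm (own y, the sliding direction) x 20 mm high and stands on the middle of the cover plate (54 x 38 mm, its top 90 mm above the table, its underside 86.5 mm).
- button_a (a joint): Round green button of unit A. Value in m: 0 = up (off), 0.007 = fully down (on); needs about 3 N and stays down by itself once pressed.
- button_a_top (a point): Centre of the top of the green button of unit A: 28 mm across, 84 mm above the table when up, 77 mm when pressed; on own x = 0, own y = -35 mm. With the tab shut it is under the tab's plate; with the tab fully aside the plate's edge is 31 mm from the button's centre.
- unit_b: Lamp unit B: pale grey-green case 110 (own x) x 150 (own y) x 70 mm high with a black top panel, screwed down, looks the same as the other unit. Origin at the centre of its underside; own z up, own +x towards its lens barrel (40 mm wide, sticking out 22 mm from the +x face), own +y towards the side from which its filter slide comes out. The two units may stand either way round, each with its own yaw.
- filter_b (a joint): Filter slide of unit B: steel tongue with a blue 28 x 8 x 20 mm end knob, coming out of the case's +y side 42 mm above the table at own x = +30 mm. Value in m: about 0 = pushed fully in (knob against the case), 0.044 = pulled out as far as it goes; stiff, stays where it is.
- filter_b_knob (a point): Outer face of the blue filter knob of unit B: 85 mm from the unit's centre along own +y when pushed in, up to 129 mm when pulled out.
- tab_b (a joint): Orange lock tab of unit B, a sliding cover over the button. Value in m: about 0 = covers the button wholly, 0.050 = fully aside at its end stop; it slides along the unit's own +y on two rails 4 mm high, needs about 2 N and stays where it is left.
- tab_b_grip (a point): Centre of the top of the orange lock tab's grip fin on unit B, 110 mm above the table. The fin is 28 mm (own x) x 12 mm (own y, the sliding direction) x 20 mm high and stands on the middle of the cover plate (54 x 38 mm, its top 90 mm above the table, its underside 86.5 mm).
- button_b (a joint): Round green button of unit B. Value in m: 0 = up (off), 0.007 = fully down (on); needs about 3 N and stays down by itself once pressed.
- button_b_top (a point): Centre of the top of the green button of unit B: 28 mm across, 84 mm above the table when up, 77 mm when pressed; on own x = 0, own y = -35 mm. With the tab shut it is under the tab's plate; with the tab fully aside the plate's edge is 31 mm from the button's centre.
- slide_box: Blue open slide box 90 x 110 x 32 mm with glass slides, loose bystander; origin under its centre.
- oil_jar: Small amber jar 40 mm across, 60 mm high, black cap, loose bystander; origin under its centre.
- dish: Closed glass petri dish 90 mm across, 16 mm high, loose bystander; origin under its centre.
- objective: Metal microscope objective standing on its thread, 34 mm across, 50 mm high, blue ring, loose bystander; origin under its centre.
There are look-alikes about, which are no part of the job. What is shaped like the unit_b but turquoise is not meant.

How it is judged:
By the outcome, as a careful person would: the job done as asked, in the order asked, and still so for the second after the job is handed in, with the robot touching nothing.
It also fails if it takes over 32 s, if anything falls off the work surface, if the arm or the gripper's body presses on something with over 40 N, if the wrist force passes 120 N, or if a joint passes its speed limit or range.

## Working session

There is one attempt and no reset: what is moved stays moved. The work goes in short steps, Python scripts to look and compute and a tool call to move; the robot and the scene stay as the last step left them, time stands still between calls to the robot, and variables do not carry over. Pictures are saved under pics/ and viewed, and the job is handed in when it is done.

Besides the shell and the picture viewer there is one more tool, called after "Request:" in YAML: its name, and indented under it one key for each argument. jog_arm: Moves the arm, as the interface text tells. Its arguments: {"type":"object","properties":{"steps":{"type":"array","items":{"type":"object","properties":{"turn":{"type":"array","items":{"type":"number"}},"dp":{"type":"array","items":{"type":"number"}},"claw":{"type":"number"}}}}},"required":["steps"]}

```bash
mkdir -p pics; python3 - <<'E'
from workcell import ctrl
import cv2,pickle
o=ctrl.get_obs();print(o)
for n in("scene","top"):
    d=ctrl.get_image(n);pickle.dump(d,open(n+".pkl","wb"))
    cv2.imwrite(f"pics/{n}0.png",cv2.cvtColor(d["img"],cv2.COLOR_RGB2BGR)); print(n,d["fovy"],d["cx"],d["cy"],d["camera_from_world"].round(3).tolist())
E
```

```text
{'t': 0.0, 'qpos': array([ 1.14003449e+00,  4.23862112e-01,  1.63068635e+00,  1.53837372e-05,
        1.08858461e+00, -1.90065408e-02]), 'qvel': array([-0.00049976, -0.00103561, -0.00042982, -0.00099405,  0.0004708 ,
        0.00041879]), 'joint_torque': array([ 2.78452870e-03, -5.44647253e+01, -2.73665750e+01,  6.45217183e-02,
        2.27542670e-02, -1.35951768e-04]), 'ee_pos': array([249.88131679, 572.26876267, 221.889847  ]), 'orientation': array([-1.37714216, -0.89979585,  0.9019541 ]), 'ft_force': array([-0.17482689, -0.4750999 ,  0.70341996]), 'moment': array([-0.02258652, -0.03831951,  0.01954536]), 'width': 87.71486855398176}
scene 53.725006527089285 260.4749068554346 183.67283334630594 [[-0.387, 0.922, -0.001, 143.625], [0.792, 0.332, -0.512, -344.073], [-0.472, -0.199, -0.859, 1382.65], [0.0, 0.0, 0.0, 1.0]]
top 55.41951891224371 259.61948950712934 187.2260876242808 [[-0.03, -0.999, 0.024, 30.487], [-0.996, 0.028, -0.082, 516.807], [0.081, -0.026, -0.996, 1233.161], [0.0, 0.0, 0.0, 1.0]]
```

View pics/scene0.png

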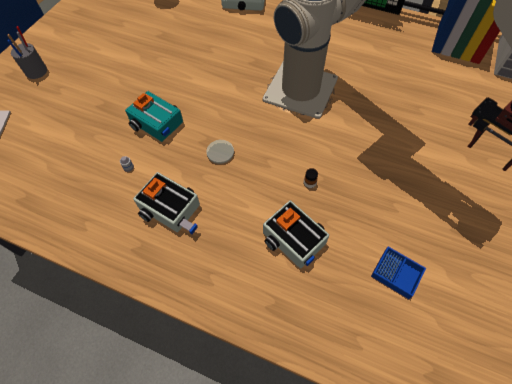

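View pics/top0.png

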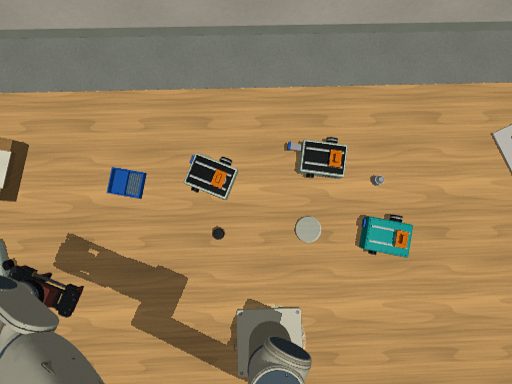

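The top view shows three candidates:
- Grey-green unit at (211,177), with its knob against the case at (193,159).
- Grey-green unit at (323,158), with its knob standing off at (291,146).
- Turquoise unit at (386,237), which is a look-alike.

The first fits, since its filter is pushed in. I'll confirm that in an enlarged crop and measure.

```bash
cat > h.py <<'E'
import numpy as np,cv2
def cam(d):
    f=d["img"].shape[0]/2/np.tan(np.radians(d["fovy"]/2));return f,d["cx"],d["cy"],d["camera_from_world"]
def ray(d,u,v,z):
    f,cx,cy,T=cam(d);R=T[:3,:3];t=T[:3,3];c=-R.T@t;r=R.T@np.array([(u-cx)/f,(v-cy)/f,1]);return c+r*(z-c[2])/r[2]
def proj(d,p):
    f,cx,cy,T=cam(d);q=T[:3,:3]@np.array(p)+T[:3,3];return q[0]/q[2]*f+cx,q[1]/q[2]*f+cy
E
python3 - <<'E'
import pickle,cv2,numpy as np
from h import *
s=pickle.load(open("scene.pkl","rb"));t=pickle.load(open("top.pkl","rb"))
a=cv2.resize(t["img"][130:220,165:265],(400,360),interpolation=3)
b=cv2.resize(s["img"][190:280,250:350],(400,360),interpolation=3)
a2=cv2.resize(t["img"][115:205,275:375],(400,360),interpolation=3)
cv2.imwrite("pics/crop1.png",cv2.cvtColor(np.vstack([np.hstack([a,b])]),4))
cv2.imwrite("pics/crop2.png",cv2.cvtColor(a2,4))
for n,d,box in(("top",t,(140,205,175,250)),("scene",s,(195,275,255,335))):
    y0,y1,x0,x1=box;im=d["img"][y0:y1,x0:x1];h=cv2.cvtColor(im,cv2.COLOR_RGB2HSV)
    for nm,lo,hi,z in(("orange",(5,190,130),(14,255,255),90),("blue",(105,150,60),(125,255,255),52),("black",(0,0,0),(180,255,50),72)):
        m=cv2.inRange(h,lo,hi);k,l,st,c=cv2.connectedComponentsWithStats(m)
        for i in range(1,k):
            if st[i,4]>8:
                pts=np.argwhere(l==i)[:,::-1]+[x0,y0]
                W=np.array([ray(d,*p,z)[:2] for p in pts],np.float32)
                r=cv2.minAreaRect(W);print(n,nm,st[i,4],(c[i]+[x0,y0]).round(1),W.mean(0).round(1),"rect",np.round(r[0],1),np.round(r[1],1),round(r[2],1))
E
```

```text
top orange 12 [215.8 173.1] [561.8 158.1] rect [562.7 156.9] [ 8.7 24.7] 62.4
top orange 28 [221.9 174.6] [556.2 138.5] rect [555.8 137.2] [27.7 16. ] 43.3
top orange 55 [216.9 182.3] [531.9 154.9] rect [530.1 155. ] [36.4 34.6] 25.3
top blue 13 [191.5 159.1] [615.9 241.6] rect [616.1 241.4] [ 5.  22.5] 67.5
top black 544 [209.4 170. ] [574.8 180.4] rect [568.7 173.1] [134.7  68.6] 66.7
top black 11 [226.5 158.5] [611.7 123.2] rect [611.6 122.6] [32.6  3.7] 64.3
top black 23 [224.8 161.8] [600.6 129.1] rect [600.6 128.4] [35.6  6.6] 67.8
top black 217 [205.9 185.8] [522.9 192.9] rect [522.9 192.9] [134.1  19.9] 68.1
top black 20 [194.8 189. ] [513.3 229.1] rect [513.1 229.4] [21.9  8.5] 66.5
scene orange 214 [287.6 218. ] [545.  152.2] rect [544.9 152.7] [37.7 54.7] 66.7
scene blue 41 [309.4 260. ] [619.1 243.9] rect [618.9 244.1] [ 9.2 29.5] 67.1
scene black 1040 [298. 232.] [564.1 190. ] rect [557.3 181.3] [135.3  93.1] 66.7
scene black 46 [274.4 240.1] [610.5 140.6] rect [610.4 140.1] [38.4 10.8] 62.3
scene black 58 [270.2 244.6] [626.6 135.2] rect [626.5 134.4] [36.7 13.5] 65.5
scene black 9 [307.1 259. ] [626.3 237.8] rect [625.6 237.9] [ 1.7 29. ] 70.7
```

View pics/crop1.png

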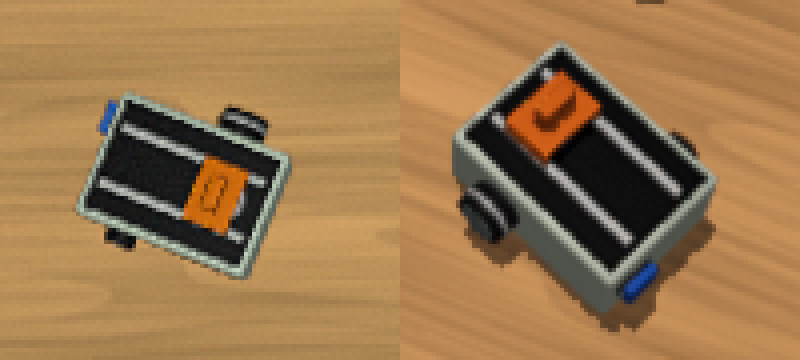

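View pics/crop2.png

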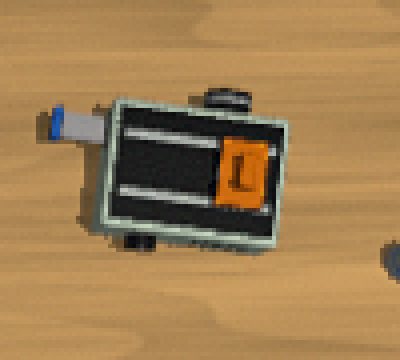

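The crop confirms it: the left unit, at (211,177) in the top view, has its blue knob flush with the case. The other unit's knob stands off on its steel tongue. Next I'll work out the pose and plan a hover above the tab.

```bash
python3 - <<'E'
import pickle,cv2,numpy as np
from h import *
from scipy.spatial.transform import Rotation as R
from workcell import ctrl
s=pickle.load(open("scene.pkl","rb"));t=pickle.load(open("top.pkl","rb"))
for n,d,box in(("top",t,(140,205,200,240)),("scene",s,(195,275,255,335))):
    y0,y1,x0,x1=box;h=cv2.cvtColor(d["img"][y0:y1,x0:x1],cv2.COLOR_RGB2HSV)
    m=cv2.inRange(h,(3,190,60),(15,255,255));m=cv2.morphologyEx(m,cv2.MORPH_CLOSE,np.ones((5,5)))
    pts=np.argwhere(m>0)[:,::-1]+[x0,y0]
    W=np.array([ray(d,*p,90)[:2] for p in pts],np.float32);r=cv2.minAreaRect(W);print(n,len(pts),r)
o=ctrl.get_obs();R0=R.from_rotvec(o["orientation"]);print(R0.as_matrix().round(3))
for yaw in(-23.3,):
  for k in range(4):
    a=np.radians(yaw+90*k);x=np.array([np.cos(a),np.sin(a),0]);y=np.array([0,0,-1.]);M=np.c_[x,y,np.cross(x,y)]
    rv=(R.from_matrix(M)*R0.inv()).as_rotvec();print(k*90,rv.round(4),(rv/np.pi).round(4))
E
```

```text
top 201 ((544.97802734375, 150.17295837402344), (39.841556549072266, 55.74740982055664), 64.86880493164062)
scene 297 ((545.4192504882812, 152.48257446289062), (41.539039611816406, 59.15252685546875), 66.83941650390625)
[[ 0.4   -0.001 -0.916]
 [ 0.916 -0.001  0.4  ]
 [-0.001 -1.     0.   ]]
0 [ 5.0000e-04 -1.4000e-03 -1.5657e+00] [ 2.000e-04 -5.000e-04 -4.984e-01]
90 [ 0.0012 -0.0006  0.0051] [ 0.0004 -0.0002  0.0016]
180 [1.4000e-03 5.0000e-04 1.5759e+00] [5.000e-04 2.000e-04 5.016e-01]
270 [-9.0000e-04 -1.9000e-03 -3.1365e+00] [-3.000e-04 -6.000e-04 -9.984e-01]
```

The tool is already turned so the jaws open along the unit's own y. I'll move to hover over the tab at about (545,151) and close the claw partway later.

Request:
jog_arm:
  steps:
    - {"dp": [0.31,-0.44,0],"turn": [0,0,0],"claw": 1}
    - {"dp": [0.62,-0.88,0],"turn": [0,0,0],"claw": 1}
    - {"dp": [0.62,-0.88,0],"turn": [0,0,0],"claw": 1}

```text
t: 0.35
ee_pos: [301.4, 497.2, 221.1]
orientation: [-1.381, -0.897, 0.903]
ft_force: [0.1, -0.5, -0.3]
width: 87.8
```

Request:
jog_arm:
  steps:
    - {"dp": [0.31,-0.44,0],"turn": [0,0,0],"claw": 1}
    - {"dp": [0.62,-0.88,0],"turn": [0,0,0],"claw": 1}
    - {"dp": [0.62,-0.88,0],"turn": [0,0,0],"claw": 1}

```text
t: 0.6
ee_pos: [352.7, 422.8, 220.6]
orientation: [-1.383, -0.894, 0.903]
ft_force: [0.1, -0.7, -0.9]
width: 87.6
```

Request:
jog_arm:
  steps:
    - {"dp": [0.31,-0.44,0],"turn": [0,0,0],"claw": 1}
    - {"dp": [0.62,-0.88,0],"turn": [0,0,0],"claw": 1}
    - {"dp": [0.62,-0.88,0],"turn": [0,0,0],"claw": 1}

```text
t: 0.85
ee_pos: [404.3, 348.8, 220.4]
orientation: [-1.386, -0.891, 0.901]
ft_force: [-0.2, 0.4, 0.2]
width: 87.8
```

Request:
jog_arm:
  steps:
    - {"dp": [0.31,-0.44,0],"turn": [0,0,0],"claw": 1}
    - {"dp": [0.62,-0.88,0],"turn": [0,0,0],"claw": 1}
    - {"dp": [0.62,-0.88,0],"turn": [0,0,0],"claw": 1}

```text
t: 1.1
ee_pos: [456.1, 275.3, 220.3]
orientation: [-1.388, -0.889, 0.899]
ft_force: [0.3, 1.5, -0.1]
width: 87.9
```

Request:
jog_arm:
  steps:
    - {"dp": [0.31,-0.44,0],"turn": [0,0,0],"claw": 1}
    - {"dp": [0.62,-0.88,0],"turn": [0,0,0],"claw": 1}
    - {"dp": [0.62,-0.88,0],"turn": [0,0,0],"claw": 1}

```text
t: 1.35
ee_pos: [508.2, 202.0, 220.4]
orientation: [-1.39, -0.888, 0.897]
ft_force: [-0.5, -1.3, 0.5]
width: 88.0
```

Request:
jog_arm:
  steps:
    - {"dp": [0.23,-0.32,0],"turn": [0,0,0],"claw": 1}
    - {"dp": [0.46,-0.63,0],"turn": [0,0,0],"claw": 1}
    - {"dp": [0.46,-0.63,0],"turn": [0,0,0],"claw": 1}
    - {"dp": [0.46,-0.63,0],"turn": [0,0,0],"claw": 1}

```text
t: 1.68
ee_pos: [545.1, 151.7, 220.1]
orientation: [-1.39, -0.886, 0.895]
ft_force: [-0.7, 0.4, -0.4]
width: 87.5
```

```bash
cat > w.py <<'E'
import sys,pickle,cv2,numpy as np
from scipy.spatial.transform import Rotation as R
from workcell import ctrl
from h import *
o=ctrl.get_obs();d=ctrl.get_image("wrist")
T=np.eye(4);T[:3,:3]=R.from_rotvec(o["orientation"]).as_matrix();T[:3,3]=o["ee_pos"]
d["camera_from_world"]=np.linalg.inv(T@d["hand_eye"]);pickle.dump(d,open(sys.argv[1]+".pkl","wb"))
cv2.imwrite(f"pics/{sys.argv[1]}.png",cv2.cvtColor(d["img"],4))
print(o["t"],o["ee_pos"],o["orientation"],T[:3,:3].round(3).tolist())
E
python3 w.py wr1
```

```text
1.6833 [545.14012336 151.67540143 220.05991901] [-1.3903909  -0.88555082  0.89498213] [[0.414, -0.0, -0.91], [0.91, -0.01, 0.414], [-0.01, -1.0, -0.004]]
```

View pics/wr1.png

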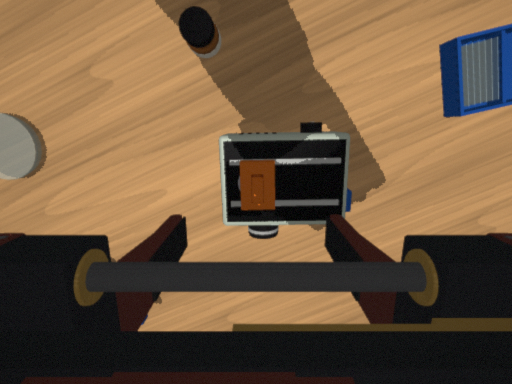

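The wrist view shows the orange tab at about (257,185), the case spanning about (222-348, 132-224), and the knob at (348,200), pushed in. I'll measure from this view.

```bash
python3 - <<'E'
import pickle,cv2,numpy as np
from h import *
d=pickle.load(open("wr1.pkl","rb"))
h=cv2.cvtColor(d["img"],cv2.COLOR_RGB2HSV)
m=cv2.inRange(h,(2,150,60),(15,255,255));m[:140]=0;m[225:]=0;m[:,:225]=0;m[:,345:]=0
m=cv2.morphologyEx(m,cv2.MORPH_CLOSE,np.ones((7,7)))
k,l,st,c=cv2.connectedComponentsWithStats(m);i=1+st[1:,4].argmax();print(st[i])
def rect(pts,z):
    W=np.array([ray(d,*p,z)[:2] for p in pts],np.float32);return cv2.minAreaRect(W)
print("tab",rect(np.argwhere(l==i)[:,::-1],90))
# panel+rails region inside case: dark panel
p=cv2.inRange(h,(0,0,0),(180,255,40));p[:134]=0;p[224:]=0;p[:,:222]=0;p[:,349:]=0
print("panel",rect(np.argwhere(cv2.morphologyEx(p,cv2.MORPH_OPEN,np.ones((3,3)))>0)[:,::-1],71))
for u,v in((222,134),(346,133),(349,221),(225,223)):print(ray(d,u,v,70).round(1))
cv2.imwrite("pics/wr1c.png",cv2.cvtColor(cv2.resize(d["img"][120:240,210:360],(750,600),interpolation=3),4))
E
```

```text
[ 239  160   36   51 1715]
tab ((544.0693359375, 151.39862060546875), (37.588138580322266, 55.92158126831055), 66.45209503173828)
panel ((559.1572875976562, 179.64437866210938), (135.61566162109375, 98.17681884765625), 66.328857421875)
[478.5 138.4  70. ]
[534.6 264.5  70. ]
[633.7 232.4  70. ]
[574.6  95.1  70. ]
```

View pics/wr1c.png

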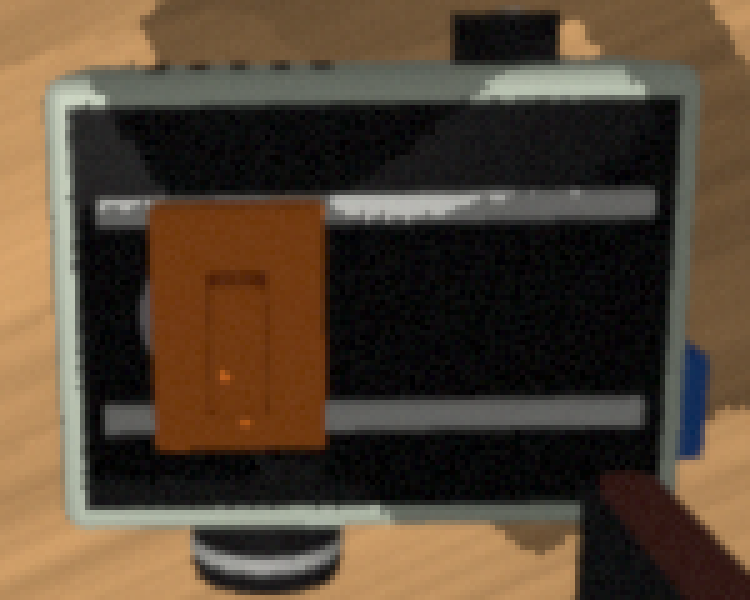

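Tab at (544,151.4), sliding axis 66.4°. Descending.

Request:
jog_arm:
  steps:
    - {"dp": [-0.01,0,-0.4],"turn": [0,0,0.005],"claw": 0.5}
    - {"dp": [-0.01,0,-0.8],"turn": [0,0,0.005],"claw": 0.5}
    - {"dp": [-0.01,0,-1],"turn": [0,0,0.005],"claw": 0.5}
    - {"dp": [-0.01,0,-1],"turn": [0,0,0.005],"claw": 0.5}

```text
t: 2.07
ee_pos: [540.0, 153.4, 136.4]
orientation: [-1.381, -0.894, 0.915]
ft_force: [-0.2, -0.4, 0.2]
width: 64.4
```

Request:
jog_arm:
  steps:
    - {"dp": [0,0,-0.2],"turn": [0,0,0],"claw": 0.5}
    - {"dp": [0,0,-0.4],"turn": [0,0,0],"claw": 0.5}
    - {"dp": [0,0,-0.55],"turn": [0,0,0],"claw": 0.5}
    - {"dp": [0,0,-0.55],"turn": [0,0,0],"claw": 0.5}

```text
t: 2.4
ee_pos: [538.6, 154.1, 91.2]
orientation: [-1.38, -0.892, 0.917]
ft_force: [-0.9, -0.1, 0.1]
width: 44.1
```

Request:
jog_arm:
  steps:
    - {"dp": [0.06,-0.03,0.04],"turn": [0,0,0],"claw": 0.5}
    - {"dp": [0.06,-0.03,0.04],"turn": [0,0,0],"claw": 0.5}
    - {"dp": [0.06,-0.03,0.04],"turn": [0,0,0],"claw": 0.5}

```text
t: 2.65
ee_pos: [544.7, 152.0, 95.8]
orientation: [-1.381, -0.894, 0.915]
ft_force: [-0.6, 0.2, 0.5]
width: 43.9
```

```bash
python3 w.py wr2
```

```text
2.65 [544.65514995 152.03725691  95.80078811] [-1.38069689 -0.89424386  0.91532024] [[0.396, -0.008, -0.918], [0.918, -0.012, 0.396], [-0.014, -1.0, 0.002]]
```

View pics/wr2.png

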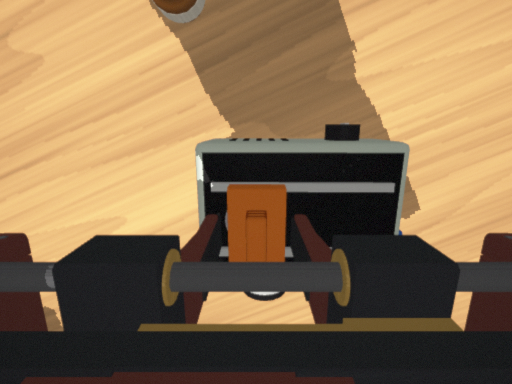

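The fingers stand either side of the fin at about (257,235) and are well centred. Closing on it.

Request:
jog_arm:
  steps:
    - {"dp": [0,0,0],"turn": [0,0,0],"claw": 0.05}
    - {"dp": [0,0,0],"turn": [0,0,0],"claw": 0.05}
    - {"dp": [0,0,0],"turn": [0,0,0],"claw": 0.05}
    - {"dp": [0,0,0],"turn": [0,0,0],"claw": 0.05}
    - {"dp": [0,0,0],"turn": [0,0,0],"claw": 0.05}
    - {"dp": [0,0,0],"turn": [0,0,0],"claw": 0.05}

```text
t: 3.2
ee_pos: [544.4, 152.0, 95.6]
orientation: [-1.381, -0.894, 0.915]
ft_force: [-1.1, -1.0, 0.9]
width: 11.8
```

Request:
jog_arm:
  steps:
    - {"dp": [0.04,0.09,0],"turn": [0,0,0],"claw": 0.05}
    - {"dp": [0.08,0.18,0],"turn": [0,0,0],"claw": 0.05}
    - {"dp": [0.12,0.27,0],"turn": [0,0,0],"claw": 0.05}
    - {"dp": [0.16,0.37,0],"turn": [0,0,0],"claw": 0.05}
    - {"dp": [0.2,0.46,0],"turn": [0,0,0],"claw": 0.05}
    - {"dp": [0.2,0.46,0],"turn": [0,0,0],"claw": 0.05}
    - {"dp": [0.2,0.46,0],"turn": [0,0,0],"claw": 0.05}

```text
t: 3.78
ee_pos: [560.9, 190.1, 95.6]
orientation: [-1.38, -0.895, 0.915]
ft_force: [-0.1, 2.2, 1.4]
width: 11.9
```

Request:
jog_arm:
  steps:
    - {"dp": [0.02,0.05,0],"turn": [0,0,0],"claw": 0.05}
    - {"dp": [0.03,0.06,0],"turn": [0,0,0],"claw": 0.05}
    - {"dp": [0.03,0.06,0],"turn": [0,0,0],"claw": 0.05}

```text
t: 4.03
ee_pos: [562.9, 194.9, 95.6]
orientation: [-1.38, -0.895, 0.915]
ft_force: [-2.8, -0.5, 3.2]
width: 11.8
```

Request:
jog_arm:
  steps:
    - {"dp": [0.01,0.02,0],"turn": [0,0,0],"claw": 0.05}
    - {"dp": [0.015,0.035,0],"turn": [0,0,0],"claw": 0.05}
    - {"dp": [0.015,0.035,0],"turn": [0,0,0],"claw": 0.05}

```text
t: 4.28
ee_pos: [563.0, 195.2, 95.6]
orientation: [-1.381, -0.892, 0.92]
ft_force: [-4.1, -11.5, 8.7]
width: 11.7
```

The force rose to 12 N with no further motion, so the tab is at its end stop after about 47 mm of travel from a start near 3 mm. Release and rise.

Request:
jog_arm:
  steps:
    - {"dp": [0,0,0],"turn": [0,0,0],"claw": 0.4}
    - {"dp": [0,0,0],"turn": [0,0,0],"claw": 0.4}
    - {"dp": [0,0,0],"turn": [0,0,0],"claw": 0.4}
    - {"dp": [0,0,0.3],"turn": [0,0,0],"claw": 0.4}
    - {"dp": [0,0,0.7],"turn": [0,0,0],"claw": 0.4}
    - {"dp": [-0.12,-0.3,1],"turn": [0,0,0],"claw": 0}
    - {"dp": [-0.25,-0.6,1],"turn": [0,0,0],"claw": 0}
    - {"dp": [-0.25,-0.6,1],"turn": [0,0,0],"claw": 0}

```text
t: 4.95
ee_pos: [542.3, 145.1, 177.0]
orientation: [-1.382, -0.892, 0.918]
ft_force: [-0.9, -0.5, -1.2]
width: 18.5
```

```bash
python3 w.py wr3; python3 - <<'E'
import pickle,cv2,numpy as np
from h import *
d=pickle.load(open("wr3.pkl","rb"))
h=cv2.cvtColor(d["img"],cv2.COLOR_RGB2HSV)
for nm,lo,hi,z in(("green",(40,120,40),(85,255,255),84),("orange",(2,150,60),(15,255,255),90)):
    m=cv2.morphologyEx(cv2.inRange(h,lo,hi),cv2.MORPH_CLOSE,np.ones((5,5)));k,l,st,c=cv2.connectedComponentsWithStats(m)
    for i in range(1,k):
        if st[i,4]>150:
            W=np.array([ray(d,*p,z)[:2] for p in np.argwhere(l==i)[:,::-1]],np.float32);print(nm,st[i],W.mean(0),cv2.minAreaRect(W))
E
```

```text
4.95 [542.25872272 145.1341356  176.95988418] [-1.38236499 -0.89196599  0.91807642] [[0.396, -0.009, -0.918], [0.918, -0.015, 0.396], [-0.017, -1.0, 0.003]]
green [248 181  28  28 595] [542.2176 148.6035] ((542.8969116210938, 148.4522247314453), (26.00505828857422, 26.775915145874023), 66.83760070800781)
orange [187   9  37  34 311] [398.5167  164.08672] ((396.006591796875, 163.7976531982422), (17.92208480834961, 30.816497802734375), 4.816123008728027)
orange [ 292  167   45   58 2400] [561.76514 194.15591] ((562.2088623046875, 193.60670471191406), (39.56391143798828, 55.29137420654297), 66.62857055664062)
```

View pics/wr3.png

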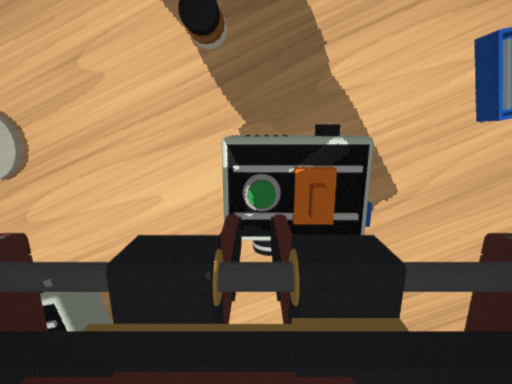

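The button is uncovered at (262,195) px, world (543,148.5). The tab is at (562.2,193.6), about 49 mm off, which agrees with being fully aside. Next I descend with the fingers closed.

Request:
jog_arm:
  steps:
    - {"dp": [0.01,0.04,-0.3],"turn": [0,0,0],"claw": 0}
    - {"dp": [0.01,0.04,-0.6],"turn": [0,0,0],"claw": 0}
    - {"dp": [0.01,0.04,-0.9],"turn": [0,0,0],"claw": 0}
    - {"dp": [0.01,0.04,-0.95],"turn": [0,0,0],"claw": 0}
    - {"dp": [0.01,0.04,-0.95],"turn": [0,0,0],"claw": 0}
    - {"dp": [0.01,0.04,-0.95],"turn": [0,0,0],"claw": 0}

```text
t: 5.5
ee_pos: [543.9, 150.0, 100.4]
orientation: [-1.382, -0.891, 0.918]
ft_force: [0.0, -0.7, 0.5]
width: 0.4
```

Request:
jog_arm:
  steps:
    - {"dp": [-0.01,-0.02,-0.05],"turn": [0,0,0],"claw": 0}
    - {"dp": [-0.01,-0.02,-0.1],"turn": [0,0,0],"claw": 0}
    - {"dp": [-0.01,-0.02,-0.15],"turn": [0,0,0],"claw": 0}
    - {"dp": [-0.01,-0.02,-0.19],"turn": [0,0,0],"claw": 0}
    - {"dp": [-0.01,-0.02,-0.19],"turn": [0,0,0],"claw": 0}

```text
t: 5.92
ee_pos: [542.8, 148.3, 84.8]
orientation: [-1.381, -0.891, 0.918]
ft_force: [-0.6, -0.3, -0.1]
width: 0.4
```

Request:
jog_arm:
  steps:
    - {"dp": [0,0,-0.03],"turn": [0,0,0],"claw": 0}
    - {"dp": [0,0,-0.06],"turn": [0,0,0],"claw": 0}
    - {"dp": [0,0,-0.09],"turn": [0,0,0],"claw": 0}
    - {"dp": [0,0,-0.09],"turn": [0,0,0],"claw": 0}

```text
t: 6.25
ee_pos: [543.0, 148.4, 77.5]
orientation: [-1.382, -0.891, 0.918]
ft_force: [0.1, 0.1, 0.9]
width: 0.6
```

Request:
jog_arm:
  steps:
    - {"dp": [0,0,-0.015],"turn": [0,0,0],"claw": 0}
    - {"dp": [0,0,-0.025],"turn": [0,0,0],"claw": 0}
    - {"dp": [0,0,-0.025],"turn": [0,0,0],"claw": 0}

```text
t: 6.5
ee_pos: [543.1, 148.4, 76.9]
orientation: [-1.382, -0.891, 0.918]
ft_force: [-4.4, -1.4, 17.3]
width: 0.5
```

It hit the stop at z = 76.9 with 17 N, so the button is fully down. Rising to check.

Request:
jog_arm:
  steps:
    - {"dp": [0,0,0.2],"turn": [0,0,0],"claw": 0}
    - {"dp": [0,0,0.6],"turn": [0,0,0],"claw": 0}
    - {"dp": [0,0,1],"turn": [0,0,0],"claw": 0}
    - {"dp": [0,0,1],"turn": [0,0,0],"claw": 0}

```text
t: 6.83
ee_pos: [546.4, 149.2, 162.3]
orientation: [-1.385, -0.898, 0.911]
ft_force: [0.9, 0.6, 0.8]
width: 0.5
```

Request:
jog_arm:
  steps:
    - {"dp": [-0.3,0,0.3],"turn": [0,0,0],"claw": 0}
    - {"dp": [-0.6,0,0.5],"turn": [0,0,0],"claw": 0}
    - {"dp": [-0.6,0,0.5],"turn": [0,0,0],"claw": 0}
    - {"dp": [-0.6,0,0.5],"turn": [0,0,0],"claw": 0}
    - {"dp": [-0.6,0,0.5],"turn": [0,0,0],"claw": 0}

```text
t: 7.25
ee_pos: [498.7, 149.2, 201.9]
orientation: [-1.385, -0.899, 0.911]
ft_force: [-0.3, 0.5, 0.8]
width: 0.4
```

```bash
python3 w.py wr4; python3 - <<'E'
import pickle,cv2,numpy as np
from h import *
from workcell import ctrl
d=pickle.load(open("wr4.pkl","rb"));h=cv2.cvtColor(d["img"],cv2.COLOR_RGB2HSV)
for nm,lo,hi,zs in(("green",(40,120,40),(85,255,255),(84,77)),("orange",(2,150,60),(15,255,255),(90,))):
    m=cv2.morphologyEx(cv2.inRange(h,lo,hi),cv2.MORPH_CLOSE,np.ones((5,5)));k,l,st,c=cv2.connectedComponentsWithStats(m)
    for i in range(1,k):
        if st[i,4]>150:
            P=np.argwhere(l==i)[:,::-1]
            q=d["range_z"][P[:,1],P[:,0]];f,cx,cy,T=cam(d)
            C=np.c_[(P[:,0]-cx)/f*q,(P[:,1]-cy)/f*q,q][q>0];Wd=(C-T[:3,3])@T[:3,:3]
            print(nm,st[i],"depth xyz median",np.median(Wd,0).round(1))
            for z in zs:print(z,cv2.minAreaRect(np.array([ray(d,*p,z)[:2] for p in P],np.float32)))
for n in("top","scene"):
    e=ctrl.get_image(n);cv2.imwrite(f"pics/{n}9.png",cv2.cvtColor(e["img"],4))
    o=pickle.load(open(n+".pkl","rb"));df=np.abs(e["img"].astype(int)-o["img"]).max(2)
    if n=="top":
        cv2.imwrite("pics/top9.png",cv2.cvtColor(cv2.resize(np.hstack([o["img"][100:260,90:430],e["img"][100:260,90:430]]),(800,188)),4))
E
```

```text
7.25 [498.69715946 149.24386961 201.85144357] [-1.38466567 -0.89869326  0.9113051 ] [[0.397, -0.001, -0.918], [0.918, -0.012, 0.397], [-0.012, -1.0, -0.004]]
green [267 212  18  22 234] depth xyz median [543.3 153.   76.5]
84 ((540.18212890625, 154.15548706054688), (14.696171760559082, 25.68828773498535), 84.759033203125)
77 ((542.7254638671875, 153.59783935546875), (15.064295768737793, 26.331741333007812), 84.75904083251953)
orange [ 301  201   39   34 1248] depth xyz median [550.5 197.4  89.9]
90 ((551.8529052734375, 197.46017456054688), (40.111167907714844, 36.686920166015625), 66.89091491699219)
```

View pics/wr4.png

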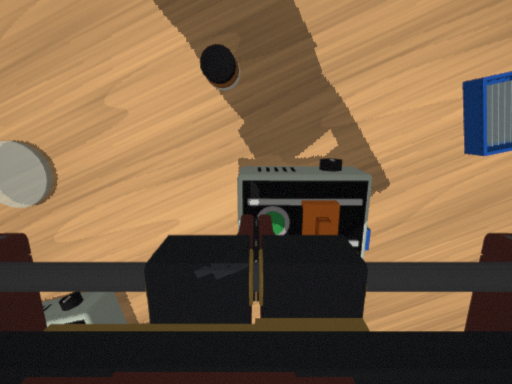

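View pics/scene9.png

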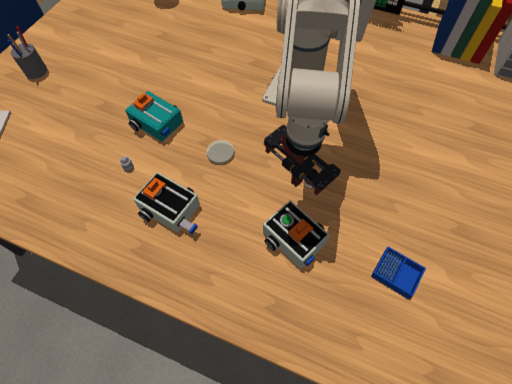

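View pics/top9.png

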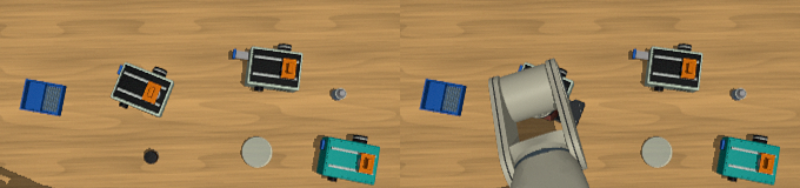

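The wrist and scene views show the button staying down (depth gives its top at z = 76.5). The tab is aside at (303,230) in the scene view, and the other unit and the loose things are where they were. The arm is clear, so I'm handing in.

```bash
python3 -c "
from workcell import ctrl
print(ctrl.close_job())"
```

```text
the job is handed in; nothing more can be done
None
```

I switched on the grey-green lamp unit whose blue filter knob sits against its case, centred at about (559,180) mm, and handed the job in at about 7.3 s on the robot's clock.

- **Lock tab:** I gripped the fin and slid it 47 mm, from a start near 3 mm, until it stopped against 12 N. A wrist picture before pressing put the tab about 49 mm from the button's centre, which fits fully aside within camera error.
- **Button:** I pressed it with closed fingers to a hard stop at z = 76.9 mm with 17 N. After I lifted off, the depth picture gave its top at 76.5 mm, so it stayed down.
- **Surroundings:** The other unit, the turquoise look-alike, both filter slides and the loose things looked unchanged by eye. In the last top view the arm hid part of the target unit and the jar; the wrist view showed the jar upright and the knob still against the case.
- **Checks that disagreed or were partial:** The fingers drifted about 5 mm on the way down to the tab, and I corrected this before closing. In the last wrist view the fingers hid part of the tab and button, so the tab's exact final position rests on the earlier wrist picture and the end-stop force.

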